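# Hold a tea caddy home in the corner of the gauging board

### The arm

A 6-joint arm with a two-finger parallel gripper is mounted at the origin on the work surface. World frame = base frame: x ahead of the robot, y to its left, z up, the work surface at z = 0. Lengths are in mm, angles in degrees, forces in N, time in s.
With the tool pointing down it reaches from about 300 to 850 mm from the base axis. Payload 4.2 kg.
Tool frame: the origin (TCP) lies at the very end of the fingers, on their centre line; the grasp point (between the pads) lies 19 mm behind it; z points along the fingers, y is the direction in which the jaws open and shut (so a half turn about z gives the same grasp; the last joint's range is limited). The gripper opens to 91 mm and grips with 3 to 60 N. Pads are 32 mm wide; open, the fingers measure 118 mm over their backs; the gripper's body (76 mm by 178 mm) begins 60 mm behind the grasp point.
Start: joints at [-74.599, 18.312, 89.639, -0, 72.044, -1.146], TCP at [163.764, -551.203, 213.976] pointing down, gripper open.
Joint ranges: [-177.97, 177.97], [-48.28, 115.42], [12.27, 149.76], [-77.06, 257.06], [2.81, 150.46], [-146.56, 146.56]. Speed limits (degrees/s): [147.25, 147.25, 180, 180, 180, 180].

### API

Orientations are given as [roll, pitch, yaw] about the fixed x, y, z axes, in that order (R = Rz(yaw) Ry(pitch) Rx(roll)).
In Python, from workcell import monitor, eyes, job gives the robot as it stands.
- The arm moves only by the tool move_arm, never from a script. Its argument "increments" is a list that holds one entry, the list of rows, each a list of 7 numbers: the opening, from 0 (shut) to 1 (fully open), then the shift along the tool's x, y, z in cm, then the turn, a rotation vector about the tool's x, y, z in rad. In form: [[[jaw, x, y, z, ax, ay, az], ...]]. A call has 1 to 12 rows; each row shifts and turns the pose as measured when the row begins, along the tool's axes as they then stand; what a row does not reach is not made up. A row lasts 1/8 s, in which the tool goes at most 62.5 mm and 10.7 degrees, less where a joint would pass 70% of its speed; a pose out of reach is approached as far as the arm can. A call is refused whole if a number of a shift passes 6.25 or a number of a turn 0.188, either way. A call with a gripper value outside its range is refused whole. The fingers move at their own pace and stop on an object; "force" is the grip in N (left out, the last holds). Time passes only in rows, so rows that do not move let the fingers close. It gives the time, the measured TCP pose, the force and the opening at its end, in the units of the state.
- monitor.state(): the state, without advancing time (a new reading comes with each control period).
- eyes.grab_frame(name): name is "scene" or "top" or "wrist"; returns a dict with "color" (480x640x3 uint8, red, green, blue), "z_map" (480x640 float32, mm along the optical axis (not along the pixel's ray), 0 where there is no reading), "camera_matrix" (3x3 intrinsics, pixels), "rvec" (rotation vector, rad) and "tvec" (3), from world to camera coordinates, as OpenCV has them. Camera axes: x right, y down, z forward; pixel columns grow to the right and rows downward; lengths in mm; the calibration is good to about 2 mm. The wrist camera is an equidistant fisheye: a pixel r from the principal point sees the ray r / f radians off the axis. A picture is of the moment at which its call begins.
- job.job_done(): hands the job in, once; it reports no verdict.
The state is a dict: "time_s": time; "qpos": joint angles; "qvel": joint speeds; "effort": joint torques, N m; "ee_pos": TCP position; "ee_rot": TCP orientation; "force": force on the tool from outside, world axes, zero at the start; "torque": the same for the moment, N m; "gripper_width": finger opening in mm.
Only numpy, scipy, OpenCV 4.12 (cv2) and the standard library are available. Lean on these libraries where they do the work, as an engineer would, in place of code of your own. Each camera call takes 0.05 s, during which the arm holds its last target. There are 200 camera calls.

### The job

Pick up the dark brown glazed tea caddy, stand it on the plywood gauging board with its long side along the long aluminium stop, and push it gently but snugly into the corner so that it sits flat and square against both stops at once. Finish while still holding it there: keep your fingers on it and keep pressing it against both stops, and do not let go. Do not knock the caddy over or bang it hard against the stops, and leave the pale caddy, the bowl, the teacup and the vase where they stand.

Things in the scene. Friction and masses are not known exactly. Their poses are not given: they have to be found in the camera images.
- caddy_center (a point): Centre of the body of the dark brown glazed stoneware tea caddy, a loose upright box with square sides: 84 mm long (its x) by 50 mm wide (its y) by 54 mm high (its z), about 0.3 kg; this point is half-way up, 27 mm above its underside. A round stopper 36 mm across at the foot stands 12 mm above the middle of its top. It starts upright on the table; gripping it across the 50 mm width leaves its long axis free.
- caddy: The same brown caddy; origin at the centre of its underside.
- board: Fixed plywood gauging board, 230 mm (its x) by 180 mm (its y), 10 mm thick, lying on the table; origin at the centre of its underside. It does not move. Two aluminium stops 18 mm high stand on it at right angles.
- corner (a point): The inside corner of the two stops, on the board's top face (10 mm above the table), axes as the board's: at board x = +70 mm, y = +50 mm. The stop faces meet here; the free area for the caddy lies towards the board's -x and -y. A caddy fully home has its centre 42 mm from here in -x, 25 mm in -y and 27 mm up.
- long_stop: The long fixed rigid aluminium stop, 165 mm along board x, 20 mm thick, 18 mm high; its working face looks to the board's -y, at corner y. Origin at the centre of its underside.
- short_stop: The shorter fixed rigid aluminium stop, 120 mm along board y, 20 mm thick, 18 mm high; its working face looks to the board's -x, at corner x. Origin at the centre of its underside.
- pale_caddy_center (a point): Centre (27 mm up) of a loose caddy of the same shape and size glazed pale cream: a bystander to leave alone. The two caddies may stand in either place.
- bowl: Brown footed bowl, olive-glazed inside, 150 mm across the rim, 68 mm high, loose bystander; origin at the centre of its foot's underside.
- teacup: Honey-brown teacup, 68 mm across, 55 mm high, loose bystander; origin at the centre of its underside.
- vase: Slate-grey bottle vase, 100 mm across, 210 mm high, loose bystander; origin at the centre of its underside.

How it is judged:
By the outcome, as a careful person would: the job done as asked, in the order asked, and still so for the second after the job is handed in, while the arm keeps its last pose, push and grip.
It also fails if it takes over 61 s, if anything falls off the work surface, if the arm or the gripper's body presses on something with over 40 N, if the wrist force passes 120 N, or if a joint passes its speed limit or range.

## Working session

There is one attempt and no reset: what is moved stays moved. The work goes in short steps, Python scripts to look and compute and a tool call to move; the robot and the scene stay as the last step left them, time stands still between calls to the robot, and variables do not carry over. Pictures are saved under pics/ and viewed, about 8 in all and at most 12, crops included, and the job is handed in when it is done.

Besides the shell and the picture viewer there is one more tool, called in YAML: its name, and indented under it one key for each argument. move_arm: Moves the arm, as the interface text tells. Its arguments: {"type":"object","properties":{"increments":{"type":"array"},"force":{"type":"number"}},"required":["increments"]}

```bash
mkdir -p pics
cat > h.py <<'E'
import numpy as np, cv2
from workcell import monitor, eyes, job
from scipy.spatial.transform import Rotation as R
def grab(n,tag):
    f=eyes.grab_frame(n); np.savez(f'{tag}.npz',**{k:np.array(v) for k,v in f.items()})
    cv2.imwrite(f'pics/{tag}.png',f['color'][:,:,::-1]); return f
def pw(f,u,v,z=None):
    K=f['camera_matrix'];Rm=cv2.Rodrigues(np.array(f['rvec'],float))[0];t=np.array(f['tvec'],float).ravel()
    r=np.linalg.inv(K)@[u,v,1]
    c=-Rm.T@t; d=Rm.T@r
    if z is None: return c+d*f['z_map'][int(round(v)),int(round(u))]
    return c+d*(z-c[2])/d[2]
E
python3 - <<'E'
from h import *
grab('top','top0');grab('scene','scene0')
print(monitor.state())
a=cv2.imread('pics/top0.png');
E
```

```text
{'time_s': 0.1, 'qpos': array([-7.45995269e+01,  1.83479114e+01,  8.96981668e+01, -6.11134773e-04,
        7.20448271e+01, -1.14563018e+00]), 'qvel': array([ 0.03248082, -0.12048101, -0.08880279,  0.00811539,  0.02216085,
       -0.01288416]), 'effort': array([ 1.07976910e-03, -4.13332665e+01, -2.32509255e+01,  7.30034150e-02,
        4.21612489e-02, -4.85714611e-05]), 'ee_pos': array([ 163.63395528, -550.75894493,  213.21349524]), 'ee_rot': array([-1.79909101e+02, -1.23657487e-03,  1.65462911e+01]), 'force': array([ 0.72353509, -0.17315108, -0.28767426]), 'torque': array([-0.00883352, -0.02163125, -0.04064859]), 'gripper_width': 91.27355267885065}
```

View pics/top0.png

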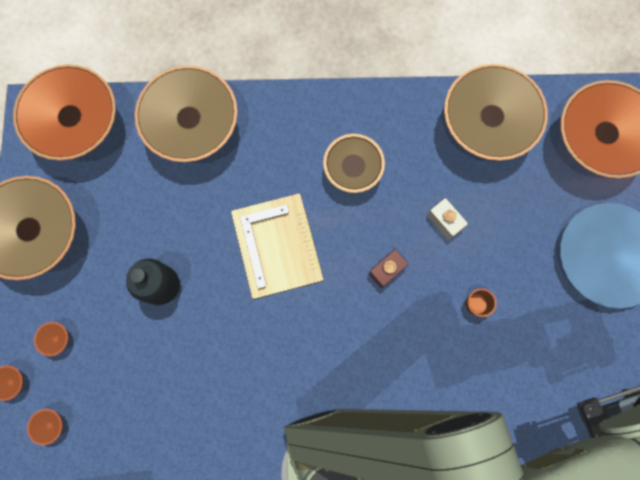

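View pics/scene0.png

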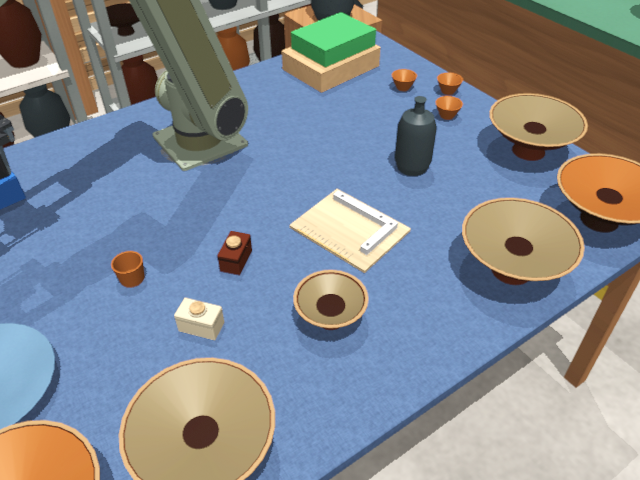

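The top view shows the brown caddy near (388,268), the pale one near (448,218), and the board near (277,245). The stops' inside corner is near (252,222), the long stop runs down the image and the bowl is near (353,163). I'll enlarge that area.

Run:
```python
import cv2
from h import *
a=cv2.imread('pics/top0.png')[188:303,225:415]
cv2.imwrite('pics/c1.png',cv2.resize(a,None,fx=4,fy=4,interpolation=cv2.INTER_CUBIC))
f=dict(np.load('top0.npz'))
for n,u,v in [('cad',388,268),('pale',448,218),('board',285,250),('corner',252,222),('table',340,240),('bowl',353,163),('cup',482,303)]: print(n,pw(f,u,v).round(1))
print(pw(f,320,240,0),f['camera_matrix'])
```

```text
cad [ 471.8 -144.3   68. ]
pale [ 591.9 -295.7   65. ]
board [531.4 104.5   3.7]
corner [601.  185.7  22.3]
table [ 5.55e+02 -3.47e+01  4.00e-01]
bowl [741.9 -70.6  48.8]
cup [ 389.5 -379.8    4.5]
[556.04537577  15.83686421   0.        ] [[576.98528927   0.         312.43771601]
 [  0.         576.98528927 234.54545879]
 [  0.           0.           1.        ]]
```

View pics/c1.png

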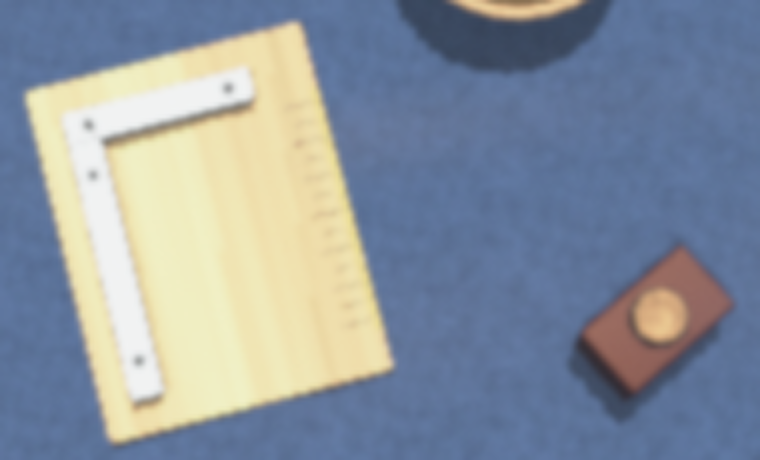

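In the crop, the board's corners are at (26,92), (299,22), (393,370) and (112,443). The stops' inside corner is near (104,142). The caddy's top corners are at (682,243), (735,302), (630,396) and (582,337).

Run:
```python
from h import *
f=dict(np.load('top0.npz'))
g=lambda c,z:pw(f,225+(c[0]+.5)/4-.5,188+(c[1]+.5)/4-.5,z)
def fit(model,pts,name):
    m=np.array(model,float);p=np.array(pts)[:,:2];mc=m-m.mean(0);pc=p-p.mean(0)
    th=np.arctan2((mc[:,0]*pc[:,1]-mc[:,1]*pc[:,0]).sum(),(mc*pc).sum())
    c,s=np.cos(th),np.sin(th);Rm=np.array([[c,-s],[s,c]]);t=p.mean(0)-Rm@m.mean(0)
    print(name,t.round(1),'yaw',np.degrees(th).round(2),'res',(p-(m@Rm.T+t)).round(1).tolist());return Rm,t
Rm,t=fit([(115,90),(115,-90),(-115,-90),(-115,90)],[g(c,10) for c in [(26,92),(299,22),(393,370),(112,443)]],'board')
print('corner',Rm@[70,50]+t,'home',Rm@[28,25]+t,'long end',Rm@[-75,50]+t, 'meas corner top',g((104,142),28))
fit([(42,25),(42,-25),(-42,-25),(-42,25)],[g(c,54) for c in [(682,243),(735,302),(630,396),(582,337)]],'caddy')
print(g((660,316),66))
```

```text
board [543.8 125.6] yaw 13.77 res [[0.5, -0.1], [0.2, 0.6], [-0.8, 0.1], [0.2, -0.6]]
corner [599.88524157 190.78336663] home [565.04591986 156.50186049] long end [459.05563548 156.25769429] meas corner top [596.92769699 188.49371472  28.        ]
caddy [ 475.1 -148.5] yaw -49.61 res [[0.1, -1.2], [1.4, 1.0], [0.3, 2.6], [-1.7, -2.4]]
[ 475.32205197 -148.55322257   66.        ]
```

move_arm:
  increments:
    - [[1, 0, 0, 0, 0, 0, 0.165], [1, 0, 0, 0, 0, 0, 0.165], [1, 0, 0, 0, 0, 0, 0.165], [1, 0, 0, 0, 0, 0, 0.165], [1, 0, 0, 0, 0, 0, 0.165], [1, 0, 0, 0, 0, 0, 0.165], [1, 0, 0, 0, 0, 0, 0.165], [1, 0, 0, 0, 0, 0, 0]]
  force: 20

```text
time_s: 1.1
ee_pos: [162.9, -548.2, 209.0]
ee_rot: [-179.8, 0.6, -51.7]
force: [-0.3, 0.5, 1.2]
gripper_width: 91.4
```

move_arm:
  increments:
    - [[1, -0.8, -4, 0, 0, 0, 0], [1, -0.8, -4, 0, 0, 0, 0], [1, -0.8, -4, 0, 0, 0, 0], [1, -0.8, -4, 0, 0, 0, 0], [1, -0.8, -4, 0, 0, 0, 0], [1, -0.8, -4, 0, 0, 0, 0], [1, -0.8, -4, 0, 0, 0, 0], [1, -0.8, -4, 0, 0, 0, 0], [1, -0.8, -4, 0, 0, 0, 0], [1, -0.8, -4, 0, 0, 0, 0], [1, 0, 0, 0, 0, 0, 0], [1, 0, 0, 0, 0, 0, 0]]

```text
time_s: 2.6
ee_pos: [429.9, -224.4, 209.4]
ee_rot: [-179.7, 0.7, -49.7]
force: [-0.2, -0.6, 0.3]
gripper_width: 91.6
```

```bash
cat >> h.py <<'E'
def todo(x,y,z,yaw):
    s=monitor.state();p=np.array(s['ee_pos']);Rt=R.from_euler('xyz',s['ee_rot'],degrees=True)
    T=R.from_euler('xyz',[180,0,yaw],degrees=True)
    print('t',round(s['time_s'],2),'p',p.round(1),'rpy',np.round(s['ee_rot'],2),'F',np.round(s['force'],1),'w',round(s['gripper_width'],1))
    print('tool shift cm',(Rt.inv().apply(np.array([x,y,z])-p)/10).round(2),'tool turn',(Rt.inv()*T).as_rotvec().round(3))
E
python3 -c "
from h import *
todo(475.1,-148.5,120,-49.6)"
```

```text
t 2.6 p [ 429.9 -224.4  209.4] rpy [-179.73    0.72  -49.75] F [-0.2 -0.6  0.3] w 91.6
tool shift cm [-2.76 -8.31  9.01] tool turn [-0.005  0.013 -0.003]
```

move_arm:
  increments:
    - [[1, -0.9, -2.8, 1, -0.002, 0.006, 0], [1, -0.9, -2.8, 1, 0, 0.006, 0], [1, -0.9, -2.8, 1, 0, 0, 0], [1, 0, 0, 1, 0, 0, 0], [1, 0, 0, 1, 0, 0, 0], [1, 0, 0, 0, 0, 0, 0], [1, 0, 0, 0, 0, 0, 0]]

```text
time_s: 3.48
ee_pos: [474.0, -155.2, 158.1]
ee_rot: [180.0, -0.1, -50.1]
force: [0.7, -0.4, 0.8]
gripper_width: 91.0
```

```bash
python3 -c "
from h import *
todo(475.1,-148.5,120,-49.6)
grab('wrist','w1')"
```

```text
t 3.48 p [ 474.  -155.2  158.1] rpy [ 1.7998e+02 -7.0000e-02 -5.0070e+01] F [ 0.7 -0.4  0.8] w 91.0
tool shift cm [-0.45 -0.52  3.81] tool turn [ 0.    -0.001 -0.008]
```

View pics/w1.png

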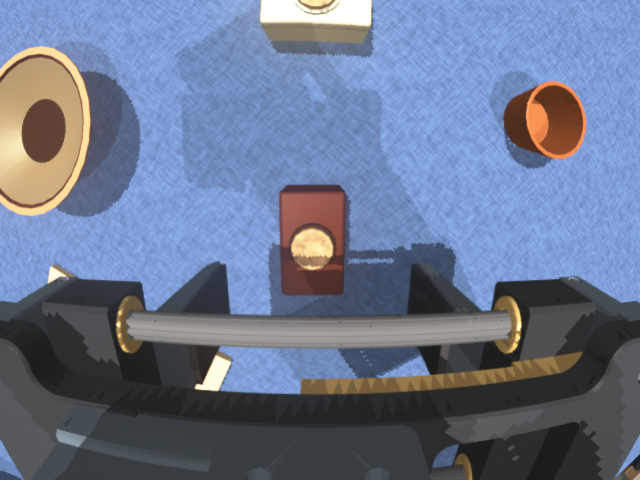

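The wrist view shows the brown caddy's top face spanning about (281..345, 192..294), with the stopper at (312,247), between the open fingers and squarely aligned.

```bash
cat >> h.py <<'E'
def fe(f,u,v,z):
    K=f['camera_matrix'];Rm=cv2.Rodrigues(np.array(f['rvec'],float))[0];t=np.array(f['tvec'],float).ravel()
    x=(u-K[0,2])/K[0,0];y=(v-K[1,2])/K[1,1];r=np.hypot(x,y);d=Rm.T@np.array([np.sin(r)*x/r,np.sin(r)*y/r,np.cos(r)])
    c=-Rm.T@t;return c+d*(z-c[2])/d[2]
E
python3 -c "
from h import *
f=dict(np.load('w1.npz'))
P=[fe(f,u,v,54)[:2] for u,v in [(282,191),(343,191),(345,294),(282,294)]]
P=np.array(P);print(P.round(1),P.mean(0)); d=P[0]+P[1]-P[2]-P[3]; print(np.degrees(np.arctan2(d[1],d[0])),np.linalg.norm(d)/2,np.linalg.norm(P[0]-P[1]),fe(f,312,247,64))
print(cv2.Rodrigues(f['rvec'])[0].T@-f['tvec'])
"
```

```text
[[ 520.  -167.8]
 [ 485.1 -197. ]
 [ 429.8 -135.7]
 [ 468.6 -103.1]] [ 475.88392793 -150.90262124]
-49.72426324453063 82.53286259127046 45.51769168156654 [ 476.77416276 -151.09030245   64.        ]
[ 520.45083172 -210.47899964  329.55351748]
```

move_arm:
  increments:
    - [[1, -0.3, -0.45, 1, 0, 0, -0.006], [1, 0, 0, 2, 0, 0, 0], [1, 0, 0, 2, 0, 0, 0], [1, 0, 0, 2, 0, 0, 0], [1, 0, 0, 2, 0, 0, 0], [1, 0, 0, 2, 0, 0, 0], [1, 0, 0, 1, 0, 0, 0], [1, 0, 0, 0, 0, 0, 0], [1, 0, 0, 0, 0, 0, 0]]

```text
time_s: 4.65
ee_pos: [477.0, -148.9, 33.9]
ee_rot: [-179.9, -0.2, -49.6]
force: [0.7, -0.9, 0.1]
gripper_width: 91.4
```

```bash
python3 -c "
from h import *
todo(475.5,-150,23,-49.7)"
```

```text
t 4.65 p [ 477.  -148.9   33.9] rpy [-179.88   -0.24  -49.61] F [ 0.7 -0.9  0.1] w 91.4
tool shift cm [-0.02  0.19  1.09] tool turn [-0.002 -0.004  0.002]
```

move_arm:
  increments:
    - [[1, 0, 0.2, 1, -0.002, -0.004, 0], [1, 0, 0, 0.1, 0, 0, 0], [0.4, 0, 0, 0, 0, 0, 0], [0.4, 0, 0, 0, 0, 0, 0], [0.4, 0, 0, 0, 0, 0, 0], [0.4, 0, 0, 0, 0, 0, 0], [0.4, 0, 0, 0, 0, 0, 0], [0.4, 0, 0, 0, 0, 0, 0]]
  force: 20

```text
time_s: 5.65
ee_pos: [476.6, -150.8, 23.8]
ee_rot: [-179.9, -0.2, -49.6]
force: [1.1, 0.5, -0.5]
gripper_width: 50.2
```

```bash
python3 -c "
from h import *
todo(475.5,-150,23,-49.7)"
```

```text
t 5.65 p [ 476.6 -150.8   23.8] rpy [-1.799e+02 -1.700e-01 -4.962e+01] F [ 1.1  0.5 -0.5] w 50.2
tool shift cm [-0.13  0.03  0.07] tool turn [-0.002 -0.003  0.001]
```

move_arm:
  increments:
    - [[0, 0, 0, 0, 0, 0, 0], [0, 0, 0, 0, 0, 0, 0], [0, 0, 0, -1, 0, 0, 0], [0, 0, 0, -1.5, 0, 0, 0], [0, 0, 0, -1.5, 0, 0, 0], [0, 0, 0, -1.5, 0, 0, 0], [0, 0, 0, -1.5, 0, 0, 0], [0, 0, 0, -1, 0, 0, 0], [0, 0, 0, 0, 0, 0, 0]]
  force: 25

```text
time_s: 6.78
ee_pos: [473.9, -149.8, 106.6]
ee_rot: [180.0, 0.1, -49.6]
force: [0.3, -0.0, -3.5]
gripper_width: 50.1
```

move_arm:
  increments:
    - [[0, 0, 0, 0, 0, 0, -0.1], [0, 0, 0, 0, 0, 0, -0.14], [0, 0, 0, 0, 0, 0, -0.14], [0, 0, 0, 0, 0, 0, -0.14], [0, 0, 0, 0, 0, 0, -0.14], [0, 0, 0, 0, 0, 0, -0.14], [0, 0, 0, 0, 0, 0, -0.14], [0, 0, 0, 0, 0, 0, -0.1], [0, 0, 0, 0, 0, 0, -0.06], [0, 0, 0, 0, 0, 0, 0]]

```text
time_s: 8.02
ee_pos: [468.3, -147.8, 99.8]
ee_rot: [-179.4, 0.8, 15.5]
force: [-0.4, -0.6, -3.1]
gripper_width: 49.6
```

```bash
python3 -c "
from h import *
todo(540,143,100,13.8)"
```

```text
t 8.03 p [ 468.3 -147.8   99.8] rpy [-179.42    0.83   15.5 ] F [-0.4 -0.6 -3.1] w 49.6
tool shift cm [ 14.68 -26.11   0.03] tool turn [-0.01   0.015  0.03 ]
```

move_arm:
  increments:
    - [[0, 0.8, -1.4, 0, -0.01, 0.015, 0.03], [0, 1.7, -3, 0, 0, 0, 0], [0, 1.7, -3, 0, 0, 0, 0], [0, 1.7, -3, 0, 0, 0, 0], [0, 1.7, -3, 0, 0, 0, 0], [0, 1.7, -3, 0, 0, 0, 0], [0, 1.7, -3, 0, 0, 0, 0], [0, 1.7, -3, 0, 0, 0, 0], [0, 1, -1.8, 0, 0, 0, 0], [0, 0.4, -0.6, 0, 0, 0, 0], [0, 0, 0, 0, 0, 0, 0], [0, 0, 0, 0, 0, 0, 0]]

```text
time_s: 9.52
ee_pos: [546.8, 132.2, 95.0]
ee_rot: [180.0, 0.5, 12.9]
force: [0.4, -0.3, -3.8]
gripper_width: 49.9
```

```bash
python3 -c "
from h import *
todo(544,136,60,13.8)
f=grab('wrist','w2');grab('top','top2')"
```

```text
t 9.53 p [546.8 132.2  95. ] rpy [179.96   0.51  12.91] F [ 0.4 -0.3 -3.8] w 49.9
tool shift cm [-0.16 -0.43  3.5 ] tool turn [ 0.001  0.009 -0.016]
```

View pics/w2.png

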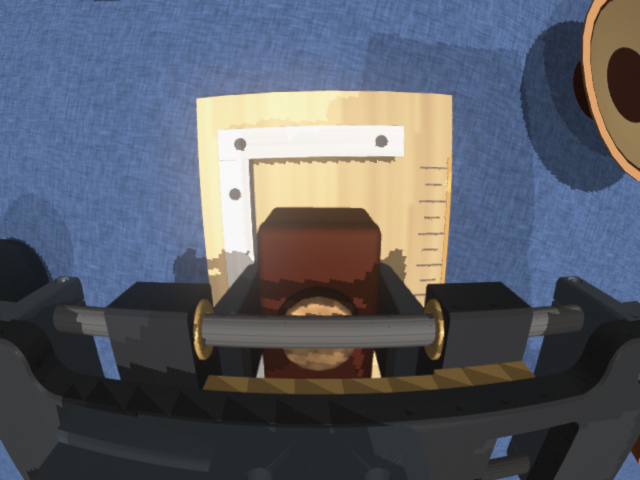

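The wrist view shows the caddy held upright. The stops' inside corner is at about (253,158), the short stop's inner edge runs to about (404,156), and the long stop's inner edge runs down to about (250,262). I'll crop in for detail.

```bash
python3 -c "
import cv2
a=cv2.imread('pics/w2.png')[85:285,190:460]
cv2.imwrite('pics/c2.png',cv2.resize(a,None,fx=2.9,fy=2.9,interpolation=cv2.INTER_CUBIC))"
```

```text
(no output)
```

View pics/c2.png

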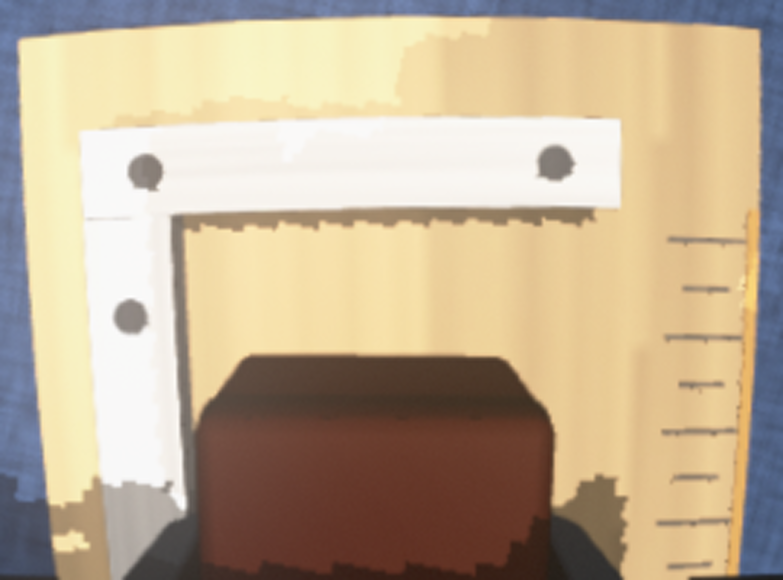

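In the crop, the inner corner is at (171,213), the inner end at (620,206), the outer corner at (80,130) and the outer end at (620,119). The board corners are at (20,38) and (760,30). The caddy's lower front edge runs from about (247,356) to (500,357).

```bash
cat > b.py <<'E'
from h import *
f=dict(np.load('w2.npz'))
g=lambda c,z:fe(f,190+(c[0]+.5)/2.9-.5,85+(c[1]+.5)/2.9-.5,z)[:2]
m=np.array([(70,50),(70,-50),(90,70),(90,-50),(115,90),(115,-90)],float)
p=np.array([g((171,213),28),g((620,206),28),g((80,130),28),g((620,119),28),g((20,38),10),g((760,30),10)])
mc=m-m.mean(0);pc=p-p.mean(0);th=np.arctan2((mc[:,0]*pc[:,1]-mc[:,1]*pc[:,0]).sum(),(mc*pc).sum())
c,s=np.cos(th),np.sin(th);Rm=np.array([[c,-s],[s,c]]);t=p.mean(0)-Rm@m.mean(0)
print('yaw',np.degrees(th),t,'res',(p-(m@Rm.T+t)).round(1).tolist());print('corner',Rm@[70,50]+t,'home',Rm@[28,25]+t)
for z in (71,): 
  a,b=g((247,356),z),g((500,357),z);d=a-b;print('front bottom',a,b,np.linalg.norm(d),'yaw',np.degrees(np.arctan2(d[1],d[0]))-90, 'ctr',(a+b)/2)
E
python3 b.py
```

```text
yaw 13.861838362421691 [543.86979171 124.9054704 ] res [[0.2, -0.1], [0.4, 0.3], [-0.0, 0.0], [-0.1, 0.2], [-0.1, -0.5], [-0.4, 0.1]]
corner [599.8520582  190.21998517] home [565.06479107 155.88565765]
front bottom [580.54948887 163.59592507] [590.77570108 118.17834734] 46.5546107553503 yaw 12.689097271861712 ctr [585.66259498 140.8871362 ]
```

move_arm:
  increments:
    - [[0, -0.15, -0.4, 1, 0, 0.009, -0.016], [0, 0, 0, 1.2, 0, 0, 0], [0, 0, 0, 1.2, 0, 0, 0], [0, 0, 0, 1, 0, 0, 0], [0, 0, 0, 0.5, 0, 0, 0], [0, 0, 0, 0, 0, 0, 0]]

```text
time_s: 10.38
ee_pos: [543.4, 134.7, 41.7]
ee_rot: [180.0, 0.1, 13.8]
force: [-0.5, 0.5, -2.8]
gripper_width: 49.8
```

```bash
python3 -c "
from h import *
todo(544,136,35,13.8)"
```

```text
t 10.38 p [543.4 134.7  41.7] rpy [1.7997e+02 8.0000e-02 1.3790e+01] F [-0.5  0.5 -2.8] w 49.8
tool shift cm [ 0.09 -0.11  0.67] tool turn [ 0.001  0.001 -0.   ]
```

move_arm:
  increments:
    - [[0, 0, 0, 0.4, 0, 0, 0], [0, 0, 0, 0.15, 0, 0, 0], [0, 0, 0, 0.15, 0, 0, 0]]

```text
time_s: 10.75
ee_pos: [544.3, 134.9, 35.2]
ee_rot: [180.0, -0.0, 13.8]
force: [-0.3, -1.3, -3.2]
gripper_width: 49.8
```

move_arm:
  increments:
    - [[0, 0, 0, 0.1, 0, 0, 0], [0, 0, 0, 0.1, 0, 0, 0]]

```text
time_s: 11.0
ee_pos: [544.4, 134.9, 33.8]
ee_rot: [180.0, -0.1, 13.8]
force: [-2.1, -1.9, 6.0]
gripper_width: 49.9
```

Contact with the board came at TCP z = 33.8, as expected. Next I'll slide towards the long stop (tool −y).

move_arm:
  increments:
    - [[0, 0.3, -0.3, 0, 0, 0, 0], [0, 0.4, -0.3, 0, 0, 0, 0], [0, 0.4, -0.3, 0, 0, 0, 0], [0, 0.4, -0.2, 0, 0, 0, 0], [0, 0.2, -0.1, 0, 0, 0, 0], [0, 0, 0, 0, 0, 0, 0]]

```text
time_s: 11.75
ee_pos: [559.1, 151.8, 33.8]
ee_rot: [180.0, -0.1, 13.8]
force: [0.1, -0.3, -1.9]
gripper_width: 49.8
```

```bash
python3 -c "
from h import *
todo(565,156,33.8,13.8)"
```

```text
t 11.75 p [559.1 151.8  33.8] rpy [ 1.7995e+02 -7.0000e-02  1.3820e+01] F [ 0.1 -0.3 -1.9] w 49.8
tool shift cm [ 0.67 -0.26  0.01] tool turn [ 0.001 -0.001  0.   ]
```

move_arm:
  increments:
    - [[0, 0, -0.1, 0.02, 0, 0, 0], [0, 0, -0.1, 0.02, 0, 0, 0], [0, 0, -0.1, 0, 0, 0, 0]]

```text
time_s: 12.12
ee_pos: [559.1, 154.3, 33.9]
ee_rot: [179.9, -0.2, 13.8]
force: [0.6, -2.8, -1.6]
gripper_width: 50.2
```

move_arm:
  increments:
    - [[0, 0, -0.1, 0, 0, 0, 0], [0, 0, -0.1, 0, 0, 0, 0]]

```text
time_s: 12.38
ee_pos: [559.1, 154.5, 33.9]
ee_rot: [179.7, -0.2, 14.0]
force: [1.5, -4.5, -1.7]
gripper_width: 49.8
```

The caddy touches the long stop at about 5 N. Now I'll move along it to the short stop, keeping a light push and a slight downward press.

move_arm:
  increments:
    - [[0, 0.3, -0.05, 0.02, 0.004, 0.002, 0], [0, 0.3, -0.05, 0.03, 0, 0, 0], [0, 0.1, -0.07, 0.03, 0, 0, 0]]

```text
time_s: 12.75
ee_pos: [560.3, 154.9, 34.1]
ee_rot: [179.8, 0.4, 14.1]
force: [-1.3, -4.4, 1.9]
gripper_width: 50.1
```

move_arm:
  increments:
    - [[0, 0.1, -0.07, 0.04, 0.001, 0.001, 0], [0, 0.1, -0.07, 0.04, 0.001, 0.001, 0]]

```text
time_s: 13.0
ee_pos: [560.4, 154.9, 34.1]
ee_rot: [179.7, 0.5, 14.1]
force: [-2.0, -5.1, 2.6]
gripper_width: 50.2
```

```bash
python3 -c "
from h import *
todo(565,156,33.8,13.8)"
```

```text
t 13.0 p [560.4 154.9  34.1] rpy [179.73   0.49  14.1 ] F [-2.  -5.1  2.6] w 50.2
tool shift cm [0.47 0.01 0.03] tool turn [0.005 0.009 0.005]
```

```bash
python3 -c "
from h import *
f=grab('wrist','w3')
a=cv2.imread('pics/w3.png')[80:290,190:460]
cv2.imwrite('pics/c3.png',cv2.resize(a,None,fx=2.8,fy=2.8,interpolation=cv2.INTER_CUBIC))"
```

```text
(no output)
```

View pics/c3.png

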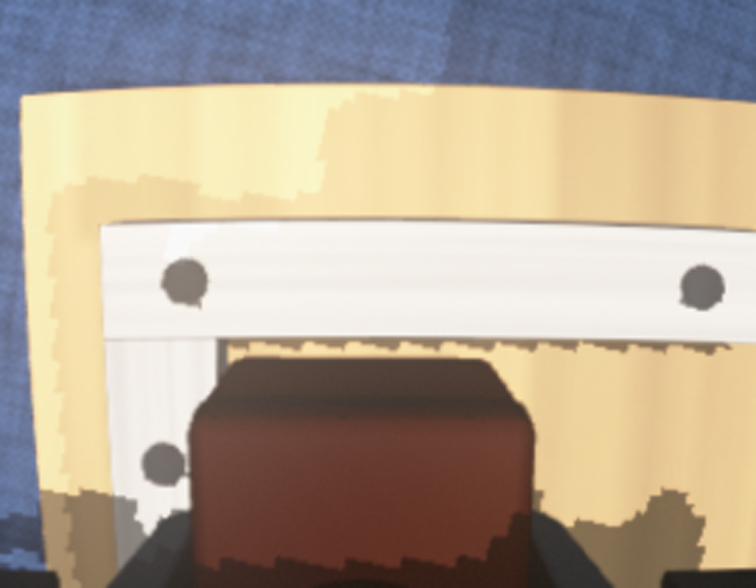

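The crop shows the caddy along the long stop, with its front edge at y≈358 still about 6 mm short of the short stop's face at y≈340. Friction is holding it, so I'll ease the sideways and downward push, level the tool and advance.

move_arm:
  increments:
    - [[0, 0, 0.05, -0.05, 0.005, 0.009, 0.005], [0, 0.25, 0, -0.02, 0.002, 0.002, 0], [0, 0.25, 0, 0, 0, 0, 0]]

```text
time_s: 13.42
ee_pos: [564.2, 155.6, 33.9]
ee_rot: [-179.8, -0.0, 13.8]
force: [-0.9, -1.3, -2.7]
gripper_width: 50.1
```

```bash
python3 -c "
from h import *
todo(565,156,33.8,13.8)"
```

```text
t 13.43 p [564.2 155.6  33.9] rpy [-179.82   -0.     13.8 ] F [-0.9 -1.3 -2.7] w 50.1
tool shift cm [ 0.09 -0.02  0.01] tool turn [-0.003 -0.    -0.   ]
```

Moving freely again. Creeping in on x.

move_arm:
  increments:
    - [[0, 0.12, -0.02, 0, -0.003, 0, 0], [0, 0.12, -0.02, 0, 0, 0, 0]]

```text
time_s: 13.68
ee_pos: [565.1, 155.9, 34.0]
ee_rot: [179.9, 0.2, 13.8]
force: [-5.1, -3.5, 1.6]
gripper_width: 49.9
```

move_arm:
  increments:
    - [[0, 0.12, -0.02, 0.01, 0, 0, 0], [0, 0.12, -0.02, 0.01, 0, 0, 0]]

```text
time_s: 13.92
ee_pos: [566.0, 156.2, 34.1]
ee_rot: [179.9, 0.4, 13.9]
force: [-3.4, -4.1, 1.6]
gripper_width: 49.8
```

```bash
python3 -c "
from h import *
todo(567,156.5,33.8,13.8)"
```

```text
t 13.93 p [566.  156.2  34.1] rpy [179.89   0.43  13.9 ] F [-3.4 -4.1  1.6] w 49.8
tool shift cm [ 0.11 -0.    0.03] tool turn [0.002 0.007 0.002]
```

move_arm:
  increments:
    - [[0, 0, 0, -0.02, 0.002, 0.007, 0.002], [0, 0.15, 0, 0, 0, 0.003, 0]]

```text
time_s: 14.18
ee_pos: [566.1, 156.1, 34.0]
ee_rot: [180.0, 0.0, 13.8]
force: [-6.0, -3.6, 1.5]
gripper_width: 49.8
```

move_arm:
  increments:
    - [[0, 0.15, -0.03, 0, 0, 0.003, 0], [0, 0.15, -0.03, 0, 0, 0.003, 0]]

```text
time_s: 14.42
ee_pos: [566.0, 156.2, 33.9]
ee_rot: [179.9, 0.1, 13.8]
force: [-5.1, -5.1, 2.1]
gripper_width: 50.0
```

```bash
python3 -c "
from h import *
todo(567,156.5,33.8,13.8)
f=grab('wrist','w4')
a=cv2.imread('pics/w4.png')[80:290,190:460]
cv2.imwrite('pics/c4.png',cv2.resize(a,None,fx=2.8,fy=2.8,interpolation=cv2.INTER_CUBIC))"
```

```text
t 14.43 p [566.  156.2  33.9] rpy [1.7993e+02 6.0000e-02 1.3850e+01] F [-5.1 -5.1  2.1] w 50.0
tool shift cm [ 0.1  -0.01  0.01] tool turn [0.001 0.001 0.001]
```

View pics/c4.png

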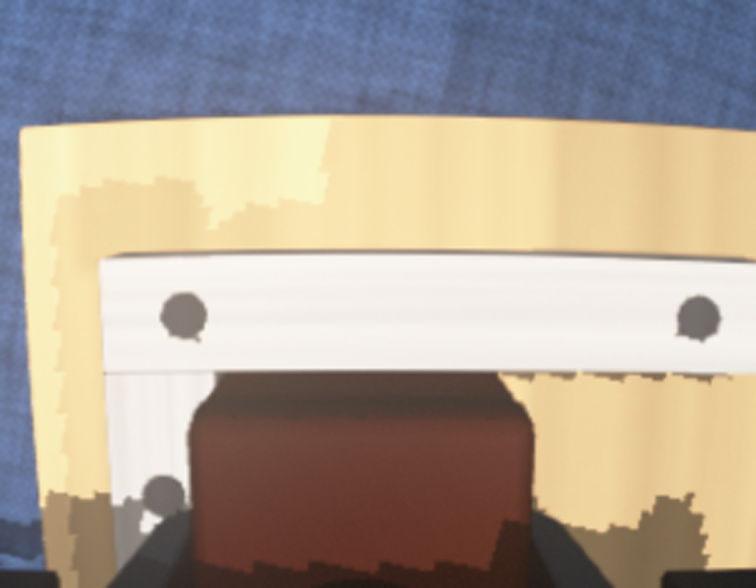

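The crop shows the caddy's front face meeting the short stop with no gap at y≈372, and its side is against the long stop. I'll firm up the push on both.

move_arm:
  increments:
    - [[0, 0.15, -0.12, 0.02, 0.001, 0.002, 0.001], [0, 0.15, -0.12, 0.02, 0.001, 0.003, 0.001]]

```text
time_s: 14.72
ee_pos: [566.0, 156.2, 33.9]
ee_rot: [179.8, 0.1, 13.8]
force: [-5.3, -8.1, 3.2]
gripper_width: 49.6
```

move_arm:
  increments:
    - [[0, 0.17, -0.15, 0.03, 0.002, 0.003, 0.001], [0, 0.17, -0.15, 0.03, 0.002, 0.003, 0.001]]

```text
time_s: 14.98
ee_pos: [566.0, 156.2, 34.0]
ee_rot: [179.7, 0.2, 13.8]
force: [-6.0, -9.0, 4.6]
gripper_width: 50.0
```

```bash
python3 -c "
from h import *
for i in range(3): grab('scene','scene5'); todo(567,156.5,33.8,13.8)
a=cv2.imread('pics/scene5.png')[130:330,170:430]
cv2.imwrite('pics/c5.png',cv2.resize(a,None,fx=3,fy=3,interpolation=cv2.INTER_CUBIC))"
```

```text
t 15.03 p [566.  156.2  34. ] rpy [179.73   0.18  13.85] F [-5.8 -9.   4.9] w 49.7
tool shift cm [ 0.1  -0.    0.02] tool turn [0.005 0.003 0.001]
t 15.07 p [566.  156.2  34. ] rpy [1.7973e+02 1.7000e-01 1.3850e+01] F [-5.2 -9.9  3.9] w 49.8
tool shift cm [ 0.1  -0.    0.02] tool turn [0.005 0.003 0.001]
t 15.12 p [566.  156.2  33.9] rpy [1.7974e+02 1.7000e-01 1.3840e+01] F [-4.5 -9.   4.3] w 50.0
tool shift cm [ 0.1  -0.01  0.01] tool turn [0.005 0.003 0.001]
```

View pics/c5.png

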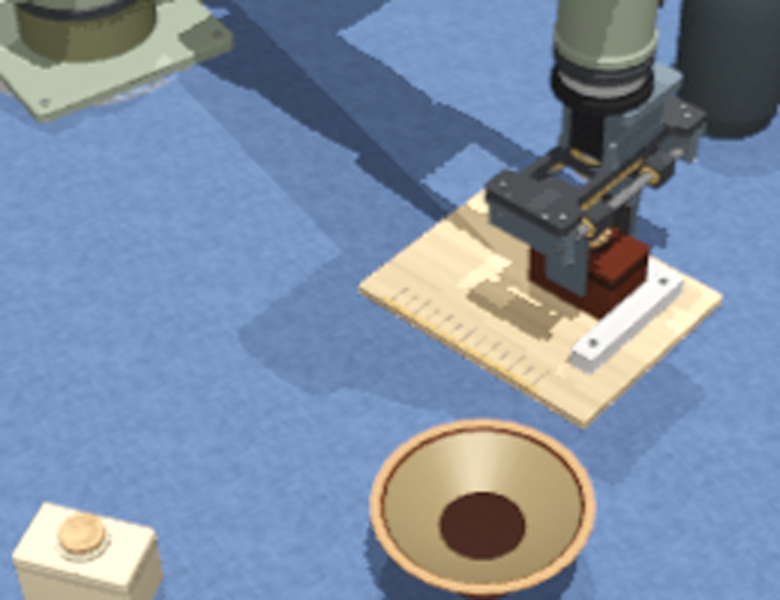

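The scene view shows the caddy seated in the corner and still gripped, with the bowl and pale caddy undisturbed. The tool is rolled by 0.27°, so I'll make one small levelling correction while keeping the push.

move_arm:
  increments:
    - [[0, 0.15, -0.12, 0.02, 0.006, 0.004, 0.001], [0, 0.15, -0.12, 0.02, 0.006, 0.004, 0.001], [0, 0.15, -0.12, 0.02, 0.005, 0.003, 0.001]]

```text
time_s: 15.5
ee_pos: [566.1, 156.1, 33.9]
ee_rot: [-179.7, 0.0, 13.8]
force: [-3.9, -6.9, 3.8]
gripper_width: 50.0
```

```bash
python3 -c "
from h import *
for i in range(6):
  eyes.grab_frame('top')
  if i%3==2: todo(567,156.5,33.8,13.8)"
```

```text
t 15.65 p [566.  156.   33.9] rpy [-1.7966e+02  5.0000e-02  1.3850e+01] F [-5.7 -6.5  2.7] w 49.9
tool shift cm [ 0.1  -0.02  0.01] tool turn [-0.006  0.001  0.001]
t 15.8 p [566.1 156.   33.9] rpy [-1.7966e+02  5.0000e-02  1.3840e+01] F [-5.  -7.   3.2] w 50.0
tool shift cm [ 0.1  -0.02  0.01] tool turn [-0.006  0.001  0.001]
```

move_arm:
  increments:
    - [[0, 0.15, -0.1, 0.02, -0.003, 0.002, 0.001], [0, 0.15, -0.1, 0.02, 0.001, 0.002, 0.001]]

```text
time_s: 16.05
ee_pos: [566.1, 156.1, 34.0]
ee_rot: [-180.0, 0.2, 13.8]
force: [-4.3, -7.1, 2.8]
gripper_width: 49.7
```

```bash
python3 -c "
from h import *
for i in range(6):
  eyes.grab_frame('top')
  if i%3==2: todo(567,156.5,33.8,13.8)"
```

```text
t 16.2 p [566.  156.1  33.9] rpy [-1.7997e+02  1.7000e-01  1.3820e+01] F [-4.6 -6.7  4.3] w 49.8
tool shift cm [ 0.1  -0.01  0.01] tool turn [-0.001  0.003  0.   ]
t 16.35 p [566.1 156.1  33.9] rpy [-1.7997e+02  1.7000e-01  1.3820e+01] F [-4.6 -7.   3.1] w 49.9
tool shift cm [ 0.1  -0.01  0.01] tool turn [-0.001  0.003  0.   ]
```

The tool is level to within 0.2° and square to the board at 13.8°, with a steady push of about 6 N on each stop. I'm handing in.

```bash
python3 -c "
from h import *
job.job_done()"
```

```text
the job is handed in; nothing more can be done
```

The brown caddy is standing on the board with its long side along the long stop, pushed into the corner against both stops and still gripped. I handed the job in at about 16 s.

**Last checks:**
- **Tool:** it was level to within 0.2° and at yaw 13.82°, against a measured board yaw of 13.8–13.9°.
- **Height:** the fingertips were at 33.9 mm, against 33.8 mm when the caddy first touched the board, so it sits flat.
- **Push:** it was steady at about 6 N on each stop, with a light downward press. The fingers read 49.9 mm at a 25 N grip setting.
- **Pictures:** the last wrist picture showed no gap at the short stop. The last scene picture showed the bowl and pale caddy undisturbed. The vase was only partly in view, and I did not re-check the teacup, though the arm did not work near it.

**What went less smoothly:**
- **Sticking:** the caddy stuck about 6 mm short of the short stop under the sideways push. I eased off and re-levelled before going on.
- **Position:** the final tool position is about 1 mm from the home position measured in the pictures. That fits the caddy sitting slightly off-centre in the fingers and the 2 mm calibration.

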